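# Close and hold the board test fixture

### The arm

A 6-joint arm with a two-finger parallel gripper is mounted at the origin on a cart in front of the work surface, level with it; the furniture and walls round the work are solid. World frame = base frame: x ahead of the robot, y to its left, z up, the work surface at z = 0. Lengths are in m, angles in rad, forces in N, time in s.
With the tool pointing down it reaches from about 0.35 to 0.925 m from the base axis. Payload 6.4 kg.
Tool frame: the origin (TCP) lies between the finger pads; the fingertips stand 17 mm ahead of it and the grasp point (between the pads) lies 2 mm behind it; z points along the fingers, y is the line along which they close (so a half turn about z gives the same grasp; the last joint's range is limited). The gripper opens to 94 mm and grips with 3 to 60 N. Pads are 16 mm wide; open, the fingers measure 119 mm over their backs; the gripper's body (75 mm by 177 mm) begins 78 mm behind the grasp point.
Start: joints at [1.114, 0.245, 1.558, -0, 1.339, -0.174], TCP at [0.181, 0.624, 0.222] pointing down, gripper open.
Joint ranges: [-3.13, 3.13], [-1.02, 2.26], [0.13, 2.54], [-0.95, 4.09], [0.21, 2.88], [-2.74, 2.74]. Speed limits (rad/s): [2.57, 2.57, 3.14, 3.14, 3.14, 3.14].

### API

Orientations are given as [roll, pitch, yaw] about the fixed x, y, z axes, in that order (R = Rz(yaw) Ry(pitch) Rx(roll)).
In Python, from rig import r gives the robot as it stands.
- The arm moves only by the shell command python3 -m crank 'ROWS' [FORCE]. ROWS is JSON, one flat list of numbers, 5 for each row, row after row: the opening, from -1 (shut) to 1 (fully open), then the shift along the tool's x, y, z in mm, then the turn about the tool's z in rad. In form: [claw, tx, ty, tz, spin, claw, tx, ty, tz, spin, ...]. A call has 1 to 20 rows; each row is the pose to reach, as a shift and turn from the pose commanded when the call began, along the tool's axes at that moment; what a row does not reach only later rows make up. A row lasts 1/8 s, in which the tool goes at most 62.5 mm and 10.7 degrees, less where a joint would pass 70% of its speed; a pose out of reach is approached as far as the arm can. A call with a gripper value outside its range is refused whole. The fingers move at their own pace and stop on an object; FORCE is the grip in N (left out, the last holds). Time passes only in rows, so rows that repeat a pose let the fingers close. It gives the time, the measured TCP pose, the force, the opening and the grip force at its end, in the units of the state.
- r.read_state(): the state, without advancing time (a new reading comes with each control period).
- r.get_image(name): name is "scene" or "top" or "wrist"; returns the picture (400x640x3 uint8, red, green, blue); there is no depth.
- r.get_calibration(name): a dict with "K" (3x3 intrinsics, pixels), "origin" and "attitude" of the camera in the world; the wrist camera has in their place "mount" (4x4, takes a point from camera to tool coordinates, whose origin is the TCP and whose axes are the flange's). Camera axes: x right, y up, looking along -z (the intrinsics and any distortion apply to the point x, -y, -z); pixel columns grow to the right and rows downward; lengths in m; the calibration is good to about 2 mm. A picture is of the moment at which its call begins: read the wrist's pose just before it. get_calibration takes no time and is no camera call.
- r.hand_in(): hands the job in; it is judged then, once.
The state is a dict: "time_s": time; "qpos": joint angles; "qvel": joint speeds; "joint_torque": joint torques, N m; "position": TCP position; "eef_rot": TCP orientation; "force": force on the tool from outside, world axes, zero at the start; "ft_torque": the same for the moment, N m; "grip_width": finger opening in m; "grip_force": force on a finger pad.
Only numpy, scipy, OpenCV 4.12 (cv2) and the standard library are available. Lean on these libraries where they do the work, as an engineer would, in place of code of your own. Each camera call takes 0.05 s, during which the arm holds its last target. There are 200 camera calls.

### The job

Get the circuit board under test in the bench fixture: first push the board carriage all the way back to its end stop under the press, then flip the safety catch right over to its other stop so that it frees the lever, then pull the lever by its cross grip fully towards the front of the fixture and keep it there. The lever springs back, so finish while the gripper is still holding it fully pulled; the carriage must still be home and the catch still flipped over. Leave the loose jar and the two loose capacitors on and beside the fixture where they stand, and keep the arm clear of the microscope.

Things in the scene. Friction and masses are not known exactly. Their poses are not given: they have to be found in the camera images.
- fixture: Board test fixture fixed on the bench: base plate 252 x 215 x 12 mm (x -125 to +127, y -130 to +85 mm from the origin, which lies at bench height); carriage lane on its right half, lever and catch on its left. x points to its back, -x is its front (robot side), y its left, z up. Press over the lane from x +32 back, columns 120 mm high; catch bearings (x -62 to +10, y -1 to +21) 96 mm high.
- carriage (a joint): Grey carriage that bears a circuit board; position along its slide in m: 0 = pulled fully out to the front, 0.08 = home against the rear end stop. It moves along the fixture's +x as the value grows; friction about 3 N, it stays where it is left.
- carriage_knob (a point): On the axis of the carriage's upright black knob, where its 16 mm stem (26 mm tall) meets its 22 mm head (8 mm tall, above this point); 50 mm above the bench. The carriage's tongue below has its top 24 mm above the bench and ends 14 mm in front of the axis. At home this point lies at fixture x -25, y -70 mm.
- catch (a joint): Safety catch: shaft along fixture x with a bar that blocks the lever's stem and a crank at the front. Angle in rad: 0 = on (crank leans left), 2.2 = flipped right over to the right, at its other stop, lever free; seen from the front the crank goes left, up, over, down to the right. Friction 0.08 N m, no spring: stays where left.
- catch_pin (a point): Middle of the black crank pin of the catch: 12 mm diameter, lying along fixture x, free from 16 mm in front of to 17 mm behind this point (behind it stands the crank arm). 55 mm from the shaft's axis; starts up and left of the shaft, about 120 mm above the bench, ends on the right 14 mm above shaft height.
- catch_hinge (a point): Point on the axis of the catch shaft level with the middle of the pin, 85 mm above the bench (fixture x -92, y +10 mm); fixed to the fixture, axes as the fixture's. The pin is at angle 0.70 rad + joint value, measured from fixture +y towards +z.
- lever (a joint): Lever angle in rad: 0 = at rest, leaning 0.35 rad back, 1.0 = pulled fully to the front stop (0.65 rad forward of upright). A spring drives it back to 0: about 4 N at the grip at the start of the pull, 11 N at the end. With the catch on it can move no more than about 0.2 rad.
- lever_grip (a point): Centre of the lever's black cross grip: a bar of 18 mm diameter and 90 mm length along the fixture's y axis, held at its ends by a steel stirrup, so that 70 mm of it are free and there is 40 mm of free space below its middle; the stem below is 14 mm round. 120 mm from the lever's hinge; about 163 mm above the bench at rest, 170 mm at most and 145 mm when fully pulled.
- lever_hinge (a point): Point on the lever's hinge axis below the middle of the cross grip, 50 mm above the bench (fixture x +30, y +50 mm); fixed to the fixture, axes as the fixture's (hinge axis along y).
- capacitor_1: Loose blue capacitor standing upright, 35 mm diameter, 50 mm high, right of the fixture; origin under its centre. Bystander.
- flux_jar: Loose white jar with a blue band, 46 mm diameter, 36 mm high, right of the fixture; origin under its centre. Bystander.
- capacitor_3: Loose black capacitor standing upright on the fixture's base plate behind the lever, 22 mm diameter, 35 mm high; origin under its centre. Bystander.
- microscope: Stereo microscope, fixed furniture left of the fixture: flat base 333 x 250 mm, 20 mm high, column, and head that leans over the base towards the robot; its eyepieces come as near as 0.52 m to the robot's axis at 0.40 to 0.48 m height, straight ahead of the robot. Origin on the bench under the middle of its base. The arm must keep clear of it.

How it is judged:
By the outcome, as a careful person would: the job done as asked, in the order asked, and still so for the second after the job is handed in, while the arm keeps its last pose, push and grip.
It also fails if it takes over 72 s, if anything falls off the work surface, if the arm or the gripper's body presses on something with over 40 N, if the wrist force passes 120 N, or if a joint passes its speed limit or range.

## Working session

There is one attempt and no reset: what is moved stays moved. The work goes in short steps, Python scripts to look and compute and a shell command to move; the robot and the scene stay as the last step left them, time stands still between calls to the robot, and variables do not carry over. Pictures are saved under pics/ and viewed, at most 12 in all, crops included, and the job is handed in when it is done.

```bash
ls; mkdir -p pics
python3 - <<'E'
from rig import r
import cv2
for n in("scene","top"):
    im=r.get_image(n); cv2.imwrite(f"pics/{n}0.png",im[...,::-1]); c=r.get_calibration(n); print(n,c)
print(r.get_calibration("wrist")); print(r.read_state())
E
```

```text
pics
scene {'K': array([[496.93481416,   0.        , 314.90726487],
       [  0.        , 496.93481416, 199.11437707],
       [  0.        ,   0.        ,   1.        ]]), 'origin': array([0.1108043 , 0.40230326, 1.10715259]), 'attitude': array([ 6.91364641e-01, -8.58773259e-04, -2.58110620e+00])}
top {'K': array([[505.94957579,   0.        , 324.66920713],
       [  0.        , 505.94957579, 197.31193448],
       [  0.        ,   0.        ,   1.        ]]), 'origin': array([ 0.29549035, -0.29032208,  1.44179648]), 'attitude': array([ 0.18912547, -0.01145291, -1.59648025])}
{'K': array([[277.37040164,   0.        , 321.35375894],
       [  0.        , 277.37040164, 201.4668325 ],
       [  0.        ,   0.        ,   1.        ]]), 'mount': array([[ 1.74311502e-04,  9.66141710e-01,  2.58011950e-01,
         7.38796688e-02],
       [ 9.99999945e-01, -2.41061937e-04,  2.27076689e-04,
         5.21716541e-04],
       [ 2.81585121e-04,  2.58011896e-01, -9.66141699e-01,
        -1.61928576e-01],
       [ 0.00000000e+00,  0.00000000e+00,  0.00000000e+00,
         1.00000000e+00]])}
{'time_s': 0.1, 'qpos': array([ 1.11389174e+00,  2.45727868e-01,  1.55888506e+00, -1.73755069e-05,
        1.33870645e+00, -1.74121723e-01]), 'qvel': array([ 0.00133139,  0.00166524, -0.00228629,  0.0002871 ,  0.00287714,
       -0.00126829]), 'joint_torque': array([-4.07400685e-04, -4.16910553e+01, -3.15525091e+01,  6.86080777e-02,
        3.10064305e-02, -6.00806470e-05]), 'position': array([0.18115093, 0.62371195, 0.22146979]), 'eef_rot': array([-3.13988911e+00, -2.82495562e-04,  2.85881356e+00]), 'force': array([-0.10549377,  0.17631204, -0.05993513]), 'ft_torque': array([-0.02317026, -0.0362122 , -0.00229891]), 'grip_force': 0.0, 'grip_width': 0.09414910416038723}
```

View pics/scene0.png

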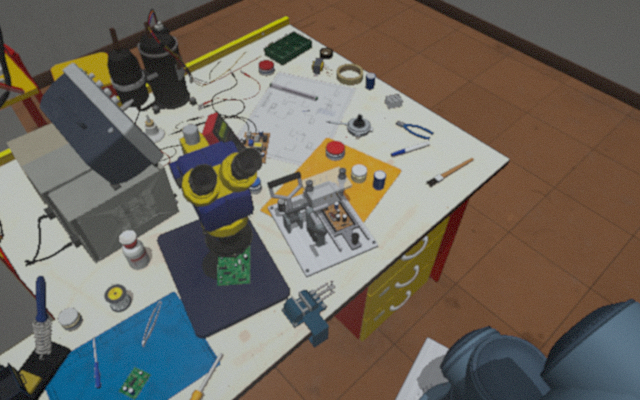

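View pics/top0.png

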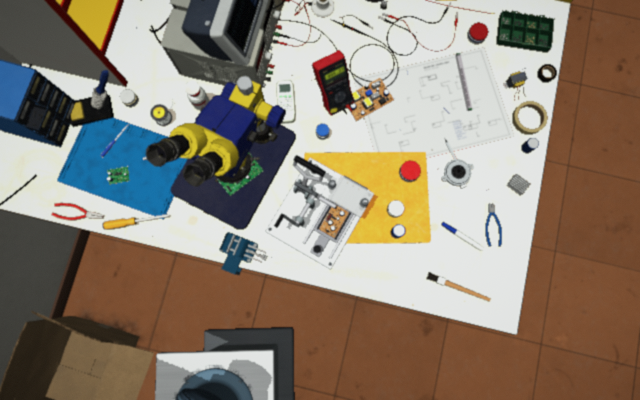

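```bash
cat > h.py <<'E'
import numpy as np, cv2
from rig import r
from scipy.spatial.transform import Rotation as Ro
def cam(n,st=None):
    c=r.get_calibration(n)
    if n!="wrist": return c["K"],Ro.from_euler("xyz",c["attitude"]).as_matrix(),np.array(c["origin"])
    st=st or r.read_state(); R=Ro.from_euler("xyz",st["eef_rot"]).as_matrix(); M=c["mount"]
    return c["K"],R@M[:3,:3],R@M[:3,3]+st["position"]
def proj(C,p):
    K,R,o=C; q=(np.atleast_2d(p)-o)@R*[1,-1,-1]; q=q@K.T; return q[:,:2]/q[:,2:]
def ray(C,uv):
    K,R,o=C; d=np.linalg.solve(K,[uv[0],uv[1],1])*[1,-1,-1]; return o,R@d
def plane(C,uv,z):
    o,d=ray(C,uv); return o+d*(z-o[2])/d[2]
E
python3 - <<'E'
from h import *
p=r.read_state()["position"]
for n in("scene","top"):
    print(n,proj(cam(n),p))
a=cv2.imread("pics/top0.png")[140:280,250:420]; b=cv2.imread("pics/scene0.png")[150:290,240:410]
cv2.imwrite("pics/c0.png",np.vstack([cv2.resize(a,None,fx=4.2,fy=4.2,interpolation=2)[:,:],][:1]))
cv2.imwrite("pics/c1.png",cv2.resize(b,None,fx=4.2,fy=4.2,interpolation=2))
E
```

```text
scene [[164.04367698 775.52880156]]
top [[-77.84399514 355.21748317]]
```

View pics/c0.png

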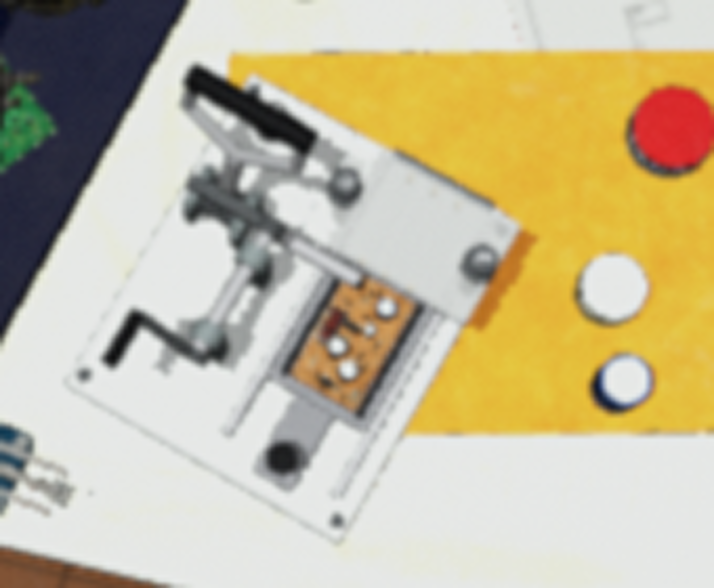

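View pics/c1.png

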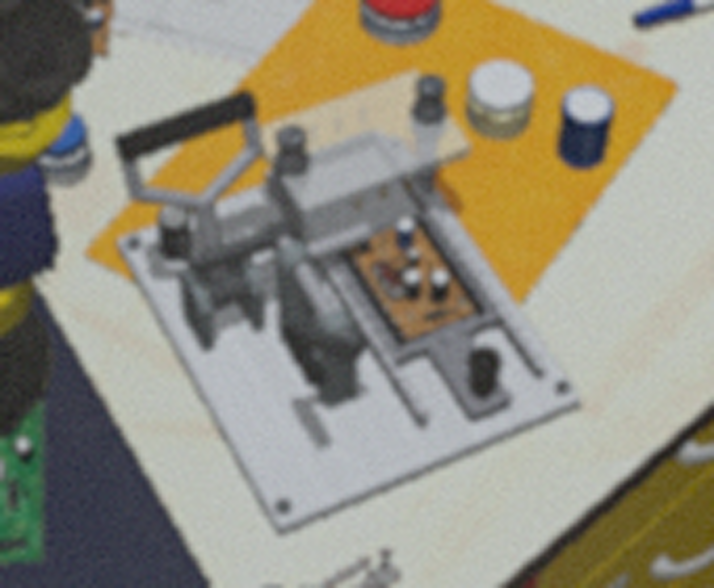

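Run:
```python
from h import *
from scipy.optimize import least_squares
T,S=cam("top"),cam("scene")
ot=lambda l:[(u/4.2+250,v/4.2+140) for u,v in l]; os=lambda l:[(u/4.2+240,v/4.2+150) for u,v in l]
F=np.array([(-.125,.085,.012),(-.125,-.13,.012),(.127,.085,.012)])
def W(p,f): c,s=np.cos(p[2]),np.sin(p[2]); return np.array(f)@np.array([[c,s,0],[-s,c,0],[0,0,1]])+[p[0],p[1],0]
tu=ot([(65,382),(342,543),(250,75)]); su=os([(280,532),(580,405),(115,240)])
for name,use in(("top",[1,0]),("scene",[0,1]),("both",[1,1])):
    f=lambda p:np.r_[(proj(T,W(p,F))-tu).ravel()*use[0],(proj(S,W(p,F))-su).ravel()*use[1]]
    s=least_squares(f,[.6,-.29,-.5]); print(name,s.x,s.fun.round(1))
p=s.x
pts={"grip":(.03-.12*np.sin(.35),.05,.05+.12*np.cos(.35)),"gripB":(.03+.12*np.sin(.35),.05,.05+.12*np.cos(.35)),"pin":(-.092,.01+.055*np.cos(.7),.085+.055*np.sin(.7)),"knob0":(-.105,-.07,.05)}
for k,v in pts.items():
    w=W(p,v); print(k,w[0].round(3) if w.ndim>1 else w.round(3),(proj(T,w)-[250,140])*4.2,(proj(S,w)-[240,150])*4.2)
for n,u,o in(("knobtop",ot([(284,457)]),T),("knobtopS",os([(485,362)]),S)): 
    print(n,plane(o,u[0],.058))
for n,a,z in(("cap1",(625,368),.05),("jar",(613,287),.036)): print(n,plane(T,ot([a])[0],z))
st=r.read_state();print(np.rad2deg(p[2]))
```

```text
top [ 0.5367797  -0.28037543 -0.54343682] [-0.1  0.6 -0.1  0.2  0.2 -0.8  0.  -0.   0.  -0.   0.  -0. ]
scene [ 0.5368839  -0.27490102 -0.55311661] [-0.   0.  -0.   0.  -0.  -0.  -0.8  0.3  0.9 -0.5 -0.   0.1]
both [ 0.53708536 -0.27780668 -0.54807837] [-1.1  0.3 -1.3  0.2 -0.4 -0.9  0.  -0.5  1.4 -1.6  0.4 -0.4]
grip [ 0.554 -0.229  0.163] [[179.53380919 221.79621864]] [[245.92710779 221.09019775]]
gripB [ 0.624 -0.272  0.163] [[247.16889999 109.15913377]] [[187.95600433 126.93283348]]
pin [ 0.486 -0.185  0.12 ] [[114.36319682 342.93375972]] [[304.32549666 365.84144897]]
knob0 [ 0.411 -0.283  0.05 ] [[273.23447355 467.83743821]] [[491.57480266 375.18469302]]
knobtop [ 0.4171845  -0.29003955  0.058     ]
knobtopS [ 0.41693117 -0.28414207  0.058     ]
cap1 [ 0.47101999 -0.51651804  0.05      ]
jar [ 0.52771115 -0.51363698  0.036     ]
-31.40257749094858
```

Run:
```python
from h import *
T,S=cam("top"),cam("scene")
p=[.5371,-.2778,-.548];c,s=np.cos(p[2]),np.sin(p[2])
def W(x,y,z): return np.array([p[0]+c*x-s*y,p[1]+s*x+c*y,z])
# rays of microscope right silhouette in top, at several z
for uv in((283,118),(250,85),(222,165),(155,152)):
    print(uv,[plane(T,uv,z)[:2].round(3) for z in(.25,.35,.45)])
for uv in((262,158),(255,215),(190,185)): print("S",uv,[plane(S,uv,z)[:2].round(3) for z in(.25,.35,.45)])
for n,q in(("camrest",W(.071,.124,.325)),("campull",W(-.043,.124,.308)),("handtop",W(.071,.05,.4)),("lgrip",W(.071,.05,.163)),("pin",W(-.092,.052,.12))): print(n,q.round(3),proj(T,q).round(),proj(S,q).round())
im=cv2.imread("pics/scene0.png")[80:290,150:400]; im2=cv2.imread("pics/top0.png")[60:260,130:330]
cv2.imwrite("pics/c2.png",np.hstack([cv2.resize(im,(400,336)),cv2.resize(im2,(336,336))]))
# move help
st=r.read_state();print(st["position"],st["eef_rot"])
y=st["eef_rot"][2];ax=np.array([[np.cos(y),np.sin(y)],[np.sin(y),-np.cos(y)]])
for w in((.26,.40),(.36,.15),(.38,-.12),(.36,-.25)): print(w,(ax@(np.array(w)-st["position"][:2])*1000).round())
```

```text
(283, 118) [array([ 0.725, -0.212]), array([ 0.689, -0.219]), array([ 0.653, -0.225])]
(250, 85) [array([ 0.813, -0.131]), array([ 0.77 , -0.144]), array([ 0.727, -0.157])]
(222, 165) [array([ 0.609, -0.063]), array([ 0.582, -0.082]), array([ 0.556, -0.101])]
(155, 152) [array([0.645, 0.1  ]), array([0.616, 0.067]), array([0.586, 0.034])]
S (262, 158) [array([ 0.663, -0.24 ]), array([ 0.599, -0.165]), array([ 0.534, -0.09 ])]
S (255, 215) [array([ 0.574, -0.091]), array([ 0.52 , -0.034]), array([0.466, 0.024])]
S (190, 185) [array([ 0.752, -0.082]), array([ 0.677, -0.026]), array([0.602, 0.031])]
camrest [ 0.662 -0.209  0.325] [[280. 133.]] [[251. 143.]]
campull [ 0.565 -0.15   0.308] [[255. 176.]] [[272. 182.]]
handtop [ 0.624 -0.272  0.4  ] [[307. 139.]] [[280. 108.]]
lgrip [ 0.624 -0.272  0.163] [[309. 166.]] [[285. 180.]]
pin [ 0.486 -0.185  0.12 ] [[277. 222.]] [[312. 237.]]
[0.18115093 0.62371195 0.22146979] [-3.13988911e+00 -2.82495562e-04  2.85881356e+00]
(0.26, 0.4) [-138. -193.]
(0.36, 0.15) [-304. -405.]
(0.38, -0.12) [-398. -659.]
(0.36, -0.25) [-416. -789.]
```

View pics/c2.png

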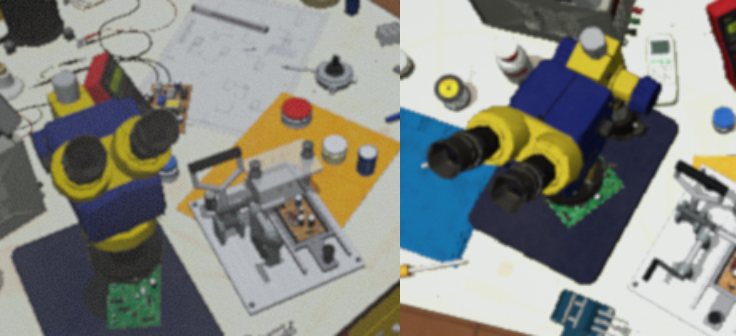

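Run:
```python
from h import *
T,S=cam("top"),cam("scene")
for uv in((283,118),(272,113)):
  for z in(.15,.2,.25,.3,.35,.4): q=plane(T,uv,z);print(uv,z,q.round(3),(proj(S,q)[0]-[150,80])*1.6)
```

```text
(283, 118) 0.15 [ 0.761 -0.205  0.15 ] [122.55439774 157.97361848]
(283, 118) 0.2 [ 0.743 -0.209  0.2  ] [128.5921071  139.81357999]
(283, 118) 0.25 [ 0.725 -0.212  0.25 ] [135.06087237 120.35702463]
(283, 118) 0.3 [ 0.707 -0.215  0.3  ] [142.00856459  99.45996738]
(283, 118) 0.35 [ 0.689 -0.219  0.35 ] [149.4904157   76.95628325]
(283, 118) 0.4 [ 0.671 -0.222  0.4  ] [157.57048999  52.65328166]
(272, 113) 0.15 [ 0.776 -0.176  0.15 ] [103.85752902 165.86143987]
(272, 113) 0.2 [ 0.757 -0.181  0.2  ] [110.0515026  147.50313318]
(272, 113) 0.25 [ 0.739 -0.185  0.25 ] [116.68703543 127.8360899 ]
(272, 113) 0.3 [ 0.72  -0.189  0.3  ] [123.81308987 106.7151905 ]
(272, 113) 0.35 [ 0.701 -0.194  0.35 ] [131.4861451  83.9730365]
(272, 113) 0.4 [ 0.683 -0.198  0.4  ] [139.77169711  59.41550448]
```

```bash
python3 -m crank '[1,-138,-193,0,0.13, 1,-138,-193,0,0.26, 1,-138,-193,0,0.26, 1,-138,-193,0,0.26, 1,-138,-193,0,0.26, 1,-304,-405,0,0.26,1,-304,-405,0,0.26,1,-304,-405,0,0.26,1,-304,-405,0,0.26,1,-304,-405,0,0.26, 1,-398,-659,0,0.26,1,-398,-659,0,0.26,1,-398,-659,0,0.26,1,-398,-659,0,0.26,1,-398,-659,0,0.26, 1,-416,-789,0,0.26,1,-416,-789,0,0.26,1,-416,-789,0,0.26,1,-416,-789,0,0.26]' 20
python3 - <<'E'
from h import *
st=r.read_state(); cv2.imwrite("pics/w0.png",r.get_image("wrist")[...,::-1]); print(st["position"],st["eef_rot"],st["qpos"],st["force"],st["time_s"])
p=[.5371,-.2778,-.548];c,s=np.cos(p[2]),np.sin(p[2])
def W(x,y,z): return np.array([p[0]+c*x-s*y,p[1]+s*x+c*y,z])
C=cam("wrist",st)
for k,v in dict(knob=(-.0975,-.07,.058),FL=(-.125,.085,.012),FR=(-.125,-.13,.012),pinf=(-.108,.052,.12)).items(): print(k,proj(C,W(*v)).round())
E
```

```text
time_s: 2.48
position: [0.361, -0.2492, 0.2221]
eef_rot: [3.141, -0.001, 2.599]
force: [-0.1, 0.1, 0.4]
grip_width: 0.0942
grip_force: 0.0
[ 0.36102113 -0.24920469  0.22213678] [ 3.14080132e+00 -9.11422151e-04  2.59865549e+00] [-8.64043471e-01 -2.78107474e-01  2.07494913e+00  4.75200899e-04
  1.34586562e+00 -1.89200852e+00] [-0.12462764  0.13428673  0.4090246 ] 2.475
knob [[318. 243.]]
FL [[429. 212.]]
FR [[276. 212.]]
pinf [[435. 258.]]
```

View pics/w0.png

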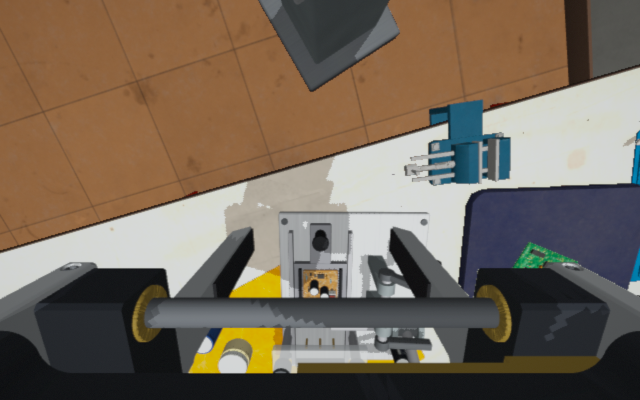

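```bash
cat >> h.py <<'E'
P=[.5371,-.2778,-.548]
def setP(x,y,a): P[:]=[x,y,a]
def W(x,y,z):
    c,s=np.cos(P[2]),np.sin(P[2]); return np.array([P[0]+c*x-s*y,P[1]+s*x+c*y,z])
def fix(w):
    c,s=np.cos(P[2]),np.sin(P[2]); d=np.array(w)[:2]-P[:2]; return np.array([c*d[0]+s*d[1],-s*d[0]+c*d[1]])
def shift(w,st=None,yaw=None):
    st=st or r.read_state(); R=Ro.from_euler("xyz",st["eef_rot"]).as_matrix(); return (R.T@(np.array(w)-st["position"])*1000).round(1)
E
python3 - <<'E'
from h import *
from scipy.optimize import least_squares
C=cam("wrist"); im=cv2.imread("pics/w0.png")
dark=(im.max(2)<55).astype(np.uint8); dark[:,:]*=1
n,l,s,c=cv2.connectedComponentsWithStats(dark[225:256,300:342]); 
for i in range(1,n): print(s[i],c[i]+[300,225])
print("base plate screws corner FL/FR ->",[fix(plane(C,u,.012)).round(4) for u in((429,213),(279.5,212))])
print("knob",fix(plane(C,(320.5,236),.058)))
st=r.read_state(); w=W(-.0975,-.07,.048); print(w,shift(w))
E
```

```text
[ 12   5  16  21 244] [319.93032787 240.51229508]
base plate screws corner FL/FR -> [array([-0.1245,  0.0855]), array([-0.1246, -0.1243])]
knob [-0.10754747 -0.06659988]
[ 0.41740842 -0.28675411  0.048     ] [-68.1  -3.8 174.1]
```

```bash
python3 -m crank '[0.28,-65,-2,60,0, 0.28,-65,-2,120,0, 0.28,-65,-2,120,0,0.28,-65,-2,150,0, 0.28,-65,-2,174,0,0.28,-65,-2,174,0,0.28,-65,-2,174,0]'; python3 -m crank '[-1,0,0,0,0,-1,0,0,0,0,-1,0,0,0,0,-1,0,0,0,0,-1,0,0,0,0]' 15
python3 - <<'E'
from h import *
st=r.read_state();print(fix(st["position"]),shift(W(-.023,-.07,.048)))
E
```

```text
time_s: 3.4
position: [0.4163, -0.2852, 0.0503]
eef_rot: [-3.141, 0.003, 2.6]
force: [-0.7, 0.7, -0.2]
grip_width: 0.0602
grip_force: 0.0
time_s: 4.03
position: [0.4157, -0.2843, 0.0485]
eef_rot: [3.14, -0.0, 2.598]
force: [2.1, 3.6, 1.4]
grip_width: 0.0214
grip_force: 15.0
[-0.10026692 -0.06880454] [-77.3  -1.6   0.5]
```

```bash
python3 -m crank '[-1,-20,0,0,0,-1,-40,0,0,0,-1,-60,0,0,0,-1,-70,0,0,0,-1,-70,0,0,0]' 25; python3 -m crank '[-1,-4,0,0,0,-1,-7,0,0,0,-1,-10,0,0,0,-1,-10,0,0,0]'
python3 - <<'E'
from h import *
print(fix(r.read_state()["position"]))
E
```

```text
time_s: 4.65
position: [0.4763, -0.3213, 0.0485]
eef_rot: [3.141, 0.003, 2.599]
force: [5.2, 1.2, 0.0]
grip_width: 0.0208
grip_force: 25.0
time_s: 5.15
position: [0.4795, -0.3231, 0.048]
eef_rot: [3.141, -0.014, 2.6]
force: [-15.7, 11.3, 18.4]
grip_width: 0.0208
grip_force: 25.0
[-0.02559786 -0.06870005]
```

```bash
python3 -m crank '[-0.2,0,0,0,0,-0.2,0,0,0,0,-0.2,0,0,0,0,0.1,0,0,-40,0,0.1,0,0,-100,0,0.1,40,0,-150,0,0.1,80,60,-150,0,0.1,100,120,-150,0,0.1,100,120,-150,0,0.1,100,120,-150,0]'
python3 - <<'E'
from h import *
st=r.read_state(); im=r.get_image("wrist")[...,::-1].copy(); cv2.imwrite("pics/w1.png",im); print(fix(st["position"]),st["position"])
C=cam("wrist",st); print([proj(C,W(*v)).round() for v in((-.108,.052,.12),(-.075,.052,.12),(-.025,-.07,.058))]); print(shift(W(-.094,.052,.118)))
E
```

```text
time_s: 6.4
position: [0.4604, -0.1719, 0.1985]
eef_rot: [-3.141, 0.001, 2.6]
force: [0.6, -0.7, 0.3]
grip_width: 0.0516
grip_force: 0.0
[-0.12067802  0.05046187] [ 0.46038276 -0.17185638  0.19852982]
[array([[322., 225.]]), array([[322., 258.]]), array([[221., 272.]])]
[-26.3   2.1  80.5]
```

View pics/w1.png

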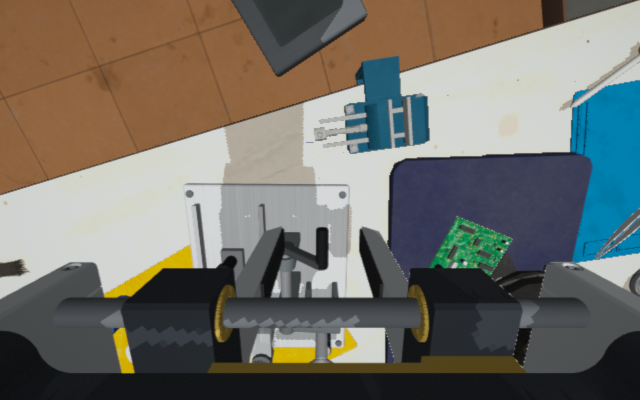

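```bash
python3 -m crank '[0.1,-26,2,20,0,0.1,-26,2,50,0,0.1,-26,2,80,0,0.1,-26,2,80,0,0.1,-26,2,80,0]';python3 -m crank '[-1,0,0,0,0,-1,0,0,0,0,-1,0,0,0,0,-1,0,0,0,0,-1,0,0,0,0]' 20
python3 - <<'E'
from h import *
st=r.read_state();print(fix(st["position"]),st["position"])
h=W(-.094,.01,0)
for a in (.7,.9,1.1,1.3,1.5,1.7,1.9,2.1,2.3,2.5,2.7,2.9,3.0):
    q=W(-.094,.01+.055*np.cos(a),.083+.055*np.sin(a)); print(a,shift(q,st))
E
```

```text
time_s: 7.08
position: [0.484, -0.1848, 0.1195]
eef_rot: [-3.141, 0.001, 2.598]
force: [1.0, 0.8, 0.8]
grip_width: 0.0522
grip_force: 0.0
time_s: 7.7
position: [0.4832, -0.1839, 0.1183]
eef_rot: [-3.14, 0.0, 2.599]
force: [-1.6, -3.4, -1.2]
grip_width: 0.0113
grip_force: 20.0
[-0.0949355   0.05205953] [ 0.48318811 -0.18390404  0.11834821]
0.7 [-0.9  0.  -0.1]
0.9 [-0.9 -7.9 -7.7]
1.1 [ -0.8 -17.1 -13.6]
1.3 [ -0.8 -27.4 -17.6]
1.5 [ -0.7 -38.2 -19.5]
1.7 [ -0.7 -49.2 -19.1]
1.9 [ -0.6 -59.9 -16.6]
2.1 [ -0.6 -69.8 -12. ]
2.3 [ -0.5 -78.7  -5.6]
2.5 [ -0.5 -86.1   2.6]
2.7 [ -0.4 -91.8  12. ]
2.9 [ -0.4 -95.4  22.3]
3.0 [ -0.4 -96.5  27.7]
```

```bash
python3 -m crank '[-1,0,-8,-8,0,-1,0,-17,-14,0,-1,0,-27,-18,0,-1,0,-38,-19,0,-1,0,-49,-19,0,-1,0,-60,-17,0,-1,0,-70,-12,0,-1,0,-79,-6,0,-1,0,-86,3,0,-1,0,-86,3,0]'; python3 -m crank '[-1,0,-3,4,0,-1,0,-6,10,0,-1,0,-8,15,0,-1,0,-9,20,0,-1,0,-10,23,0,-1,0,-10,23,0]'
python3 - <<'E'
from h import *
st=r.read_state();q=fix(st["position"]);z=st["position"][2]+.002;print(q,z,np.arctan2(z-.085,q[1]-.01)-.7)
E
```

```text
time_s: 8.95
position: [0.4384, -0.2579, 0.1144]
eef_rot: [-3.14, -0.001, 2.598]
force: [-0.2, 0.6, -1.6]
grip_width: 0.0115
grip_force: 20.0
time_s: 9.7
position: [0.4345, -0.2652, 0.0938]
eef_rot: [3.14, -0.0, 2.599]
force: [-1.8, 10.0, 13.5]
grip_width: 0.0113
grip_force: 20.0
[-0.09413999 -0.04270593] 0.09583830803065368 2.2387824885795595
```

```bash
python3 -m crank '[-0.4,0,0,-2,0,-0.4,0,0,-2,0,-0.4,0,0,-2,0,-0.4,0,0,-40,0,-0.1,0,0,-90,0,0.1,0,0,-140,0,0.1,0,0,-140,0.18,0.1,0,0,-140,0.36,0.1,0,0,-140,0.54,0.1,0,0,-140,0.72,0.1,0,0,-140,0.9,0.1,0,0,-140,1.08,0.1,0,0,-140,1.26,0.1,0,0,-140,1.44,0.1,0,0,-140,1.575,0.1,0,0,-140,1.575,0.1,0,0,-140,1.575]'
python3 - <<'E'
from h import *
st=r.read_state(); im=r.get_image("wrist")[...,::-1].copy(); cv2.imwrite("pics/w2.png",im); print(fix(st["position"]),st["position"],st["qpos"])
C=cam("wrist",st); g=[.03+.12*np.sin(.35),.05,.05+.12*np.cos(.35)];print([proj(C,W(*v)).round() for v in((g[0],.015,g[2]),(g[0],.085,g[2]),(-.025,-.07,.058),(-.092,-.0435,.099))]); print(shift(W(g[0],.032,.23)))
a=cv2.imread("pics/top0.png"); t=r.get_image("top")[...,::-1]; cv2.imwrite("pics/t2.png",np.hstack([cv2.resize(im,(480,300)),cv2.resize(t[60:260,150:363],(320,300))]))
E
```

```text
time_s: 11.82
position: [0.4338, -0.2658, 0.2323]
eef_rot: [-3.141, 0.0, 1.026]
force: [0.3, -0.5, 0.5]
grip_width: 0.052
grip_force: 0.0
[-0.09443821 -0.04358079] [ 0.43378578 -0.26579865  0.2323177 ] [-7.72772717e-01 -1.00110850e-01  1.90409257e+00 -2.73652724e-04
  1.33765165e+00 -2.27515788e-01]
[array([[522., 149.]]), array([[539.,  56.]]), array([[375., 211.]]), array([[323., 198.]])]
[ 75.1 165.7   2.4]
```

View pics/t2.png

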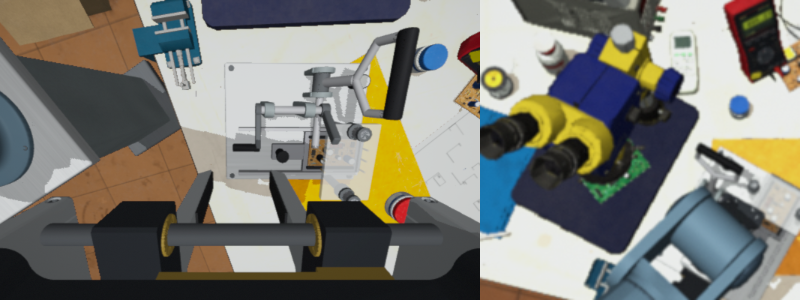

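```bash
python3 -m crank '[0.1,30,40,0,0,0.1,60,80,0,0,0.1,85,120,0,0,0.1,85,150,0,0,0.1,85,168,0,0,0.1,85,168,0,0,0.1,85,168,0,0]'
python3 - <<'E'
from h import *
st=r.read_state(); im=r.get_image("wrist")[...,::-1].copy(); print(fix(st["position"]),st["position"])
t=r.get_image("top")[...,::-1]; s=r.get_image("scene")[...,::-1]; cv2.imwrite("pics/t3.png",np.vstack([np.hstack([cv2.resize(t[60:260,150:350],(300,300)),cv2.resize(s[50:250,180:380],(300,300))]),cv2.resize(im[:320],(600,300))]))
C=cam("wrist",st); g=[.03+.12*np.sin(.35),.05,.05+.12*np.cos(.35)];print([(proj(C,W(*v))*[.9375,.9375]+[0,300]).round() for v in((g[0],.015,g[2]),(g[0],.085,g[2]))]); print(shift(W(g[0],.042,.167)))
E
```

```text
time_s: 12.8
position: [0.621, -0.2802, 0.2323]
eef_rot: [-3.141, 0.0, 1.024]
force: [0.1, -0.0, 0.2]
grip_width: 0.0519
grip_force: 0.0
[0.07289996 0.04169223] [ 0.62104595 -0.28019235  0.2322634 ]
[array([[299., 530.]]), array([[298., 457.]])]
[ 0.3 -1.8 65.7]
```

View pics/t3.png

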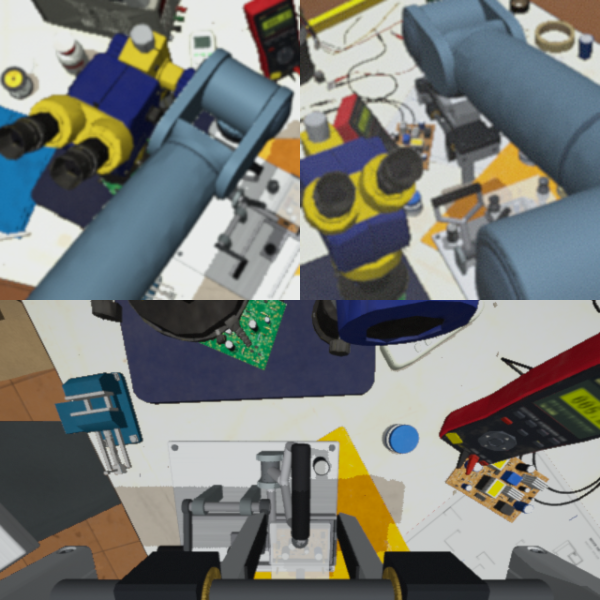

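```bash
python3 -m crank '[0.1,-6,0,0,-0.15,0.1,-6,0,0,-0.3,0.1,-6,0,20,-0.3,0.1,-6,0,40,-0.3,0.1,-6,0,55,-0.3,0.1,-6,0,63,-0.3,0.1,-6,0,63,-0.3]'
python3 - <<'E'
from h import *
st=r.read_state(); print(fix(st["position"]),st["position"],st["eef_rot"],st["force"])
cv2.imwrite("pics/w4.png",r.get_image("wrist")[...,::-1])
# fixture -x 70mm, up 5 in the present tool axes
print(shift(W(*(fix(st["position"])+[-.07,0]),.174),st))
E
```

```text
time_s: 13.82
position: [0.6182, -0.2854, 0.1685]
eef_rot: [-3.14, -0.0, 1.324]
force: [-1.2, 0.2, 0.1]
grip_width: 0.0516
grip_force: 0.0
[0.07316569 0.03577038] [ 0.6181876  -0.28538548  0.16852636] [-3.14032294e+00 -4.60730360e-04  1.32354317e+00] [-1.15768875  0.17642916  0.07810938]
[ 20.7 -66.9  -5.4]
```

View pics/w4.png

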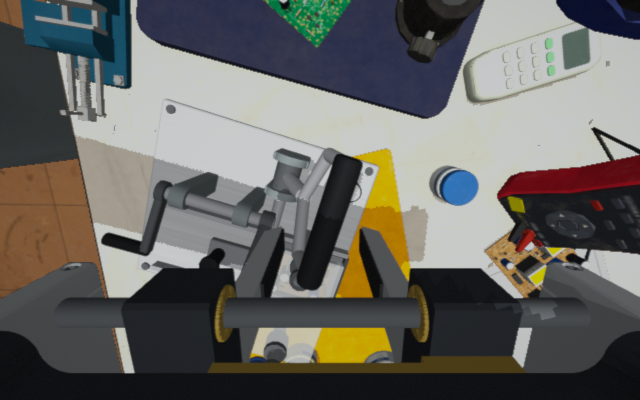

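```bash
python3 -m crank '[0.1,4,-13,-1,0,0.1,8,-27,-3,0,0.1,12,-40,-4,0,0.1,17,-54,-5,0,0.1,21,-67,-5,0,0.1,21,-67,-5,0.15,0.1,21,-67,-5,0.3,0.1,21,-67,-5,0.3]'; python3 -m crank '[-1,0,0,0,0,-1,0,0,0,0,-1,0,0,0,0,-1,0,0,0,0,-1,0,0,0,0]' 35
python3 - <<'E'
from h import *
st=r.read_state(); q=fix(st["position"]);print(q,st["position"],st["eef_rot"])
a0=np.arcsin((q[0]-.03)/.12); print("lever",.35-a0,"bar z",.05+.12*np.cos(a0),"y pads",q[1])
off=st["position"][2]-(.05+.12*np.cos(a0))
for th in(.45,.5,.55,.6,.65,.7,.75,.8,.85,.9,.95,1.0,1.03): b=.35-th; print(th,shift(W(.03+.12*np.sin(b),q[1],.05+.12*np.cos(b)+off),st))
E
```

```text
time_s: 14.88
position: [0.5613, -0.2497, 0.1779]
eef_rot: [3.131, -0.001, 1.023]
force: [5.6, -1.8, 3.2]
grip_width: 0.0517
grip_force: 3.1
time_s: 15.5
position: [0.5612, -0.2496, 0.1771]
eef_rot: [3.132, -0.001, 1.024]
force: [7.6, -1.7, -0.4]
grip_width: 0.0171
grip_force: 35.0
[0.00588201 0.03663916] [ 0.56120901 -0.2495904   0.17710075] [ 3.13153453e+00 -1.41811465e-03  1.02371119e+00]
lever 0.5523615185732607 bar z 0.16755136209932459 y pads 0.03663916164270341
0.45 [-0.  12.2 -1.7]
0.5 [-0.   6.2 -1. ]
0.55 [-0.   0.3 -0.1]
0.6 [ 0.  -5.6  1.2]
0.65 [  0.  -11.4   2.8]
0.7 [  0.  -17.1   4.7]
0.75 [  0.  -22.7   6.8]
0.8 [  0.  -28.2   9.2]
0.85 [  0.  -33.5  11.9]
0.9 [  0.  -38.8  14.9]
0.95 [  0.  -43.8  18.1]
1.0 [  0.  -48.7  21.5]
1.03 [  0.  -51.6  23.7]
```

```bash
python3 -m crank '[-1,0,-6,1,0,-1,0,-11,3,0,-1,0,-17,5,0,-1,0,-23,7,0,-1,0,-28,9,0,-1,0,-34,12,0,-1,0,-39,15,0,-1,0,-44,18,0,-1,0,-44,18,0]' 40; python3 -m crank '[-1,0,-3,2,0,-1,0,-6,4,0,-1,0,-8,5,0,-1,0,-8,5,0,-1,0,-8,5,0]'
python3 - <<'E'
from h import *
st=r.read_state(); q=fix(st["position"]);print(q,st["position"],st["eef_rot"],st["force"])
a0=np.arcsin((q[0]-.03)/.12); print("lever",.35-a0)
E
```

```text
time_s: 16.62
position: [0.5263, -0.2284, 0.1624]
eef_rot: [3.122, -0.001, 1.023]
force: [9.8, -2.5, 6.8]
grip_width: 0.0171
grip_force: 40.0
time_s: 17.25
position: [0.5203, -0.2248, 0.1577]
eef_rot: [3.12, -0.001, 1.023]
force: [11.2, -2.5, 6.4]
grip_width: 0.0171
grip_force: 40.0
[-0.04198757  0.03649468] [ 0.52027379 -0.22477457  0.15768995] [ 3.12034813e+00 -1.46168579e-03  1.02317566e+00] [11.15852557 -2.45023005  6.4097973 ]
lever 0.993371601832134
```

```bash
python3 -m crank '[-1,0,-3,1,0,-1,0,-5,2,0,-1,0,-5,2,0]'; python3 -m crank '[-1,0,-2,1,0,-1,0,-3,2,0,-1,0,-3,2,0]'
python3 - <<'E'
from h import *
st=r.read_state(); q=fix(st["position"]);print(q)
im=r.get_image("wrist")[...,::-1]; t=r.get_image("top")[...,::-1]; s=r.get_image("scene")[...,::-1]; cv2.imwrite("pics/t5.png",np.vstack([np.hstack([cv2.resize(t[60:260,150:350],(300,300)),cv2.resize(s[50:250,180:380],(300,300))]),cv2.resize(im[:320],(600,300))]))
C=cam("wrist",st);print([proj(C,W(*v))*.9375+[0,300] for v in((-.025,-.07,.058),(-.092,-.0435,.099))])
E
```

```text
time_s: 17.62
position: [0.5197, -0.2245, 0.1575]
eef_rot: [3.108, -0.002, 1.023]
force: [23.6, -9.1, 2.9]
grip_width: 0.0165
grip_force: 40.0
time_s: 18.0
position: [0.5195, -0.2243, 0.1573]
eef_rot: [3.1, -0.002, 1.022]
force: [28.1, -10.6, 3.1]
grip_width: 0.0168
grip_force: 40.0
[-0.04291666  0.03644692]
[array([[312.54765004, 582.99691141]]), array([[247.09045836, 586.48939155]])]
```

View pics/t5.png

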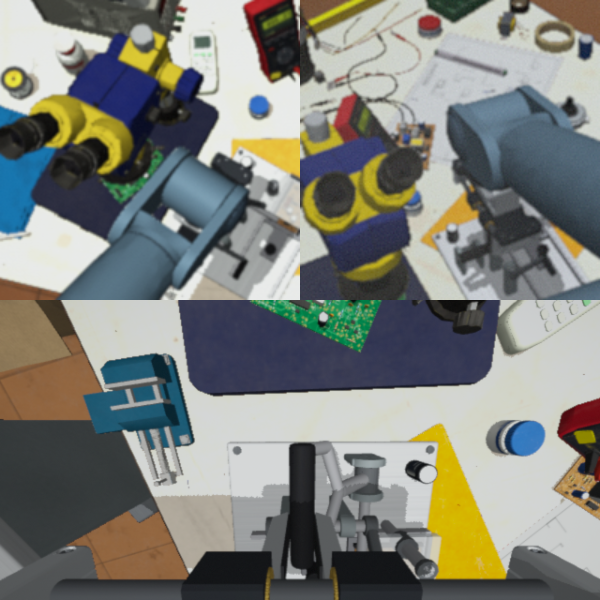

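```bash
python3 -c "
from rig import r
print(r.read_state()['force']);print(r.hand_in())"
```

```text
[ 28.11836811 -10.98279218   3.29861703]
the job is handed in; nothing more can be done
None
```

I handed the job in at about 18 s: the carriage was pushed home, the catch flipped over to its other stop, and the gripper was still holding the lever against its front stop. I did not touch the loose jar or capacitors, and the arm kept clear of the microscope.

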